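Load a heat sink into the thermal test jig

TASK

Take the flanged heat sink out of the sheet tray and load it in the test jig: tuck one end of its base plate under the fixed lip, then lower the other end all the way down behind the stop ridge, still guiding it with the gripper rather than letting it drop, so that it lies flat on the seat. Then swing the turn clamp round as far as it goes so that its tongue lies over the free end of the plate, and let go. Leave the other things on the bench where they are.

Things in the scene. Friction and masses are not known exactly. Their poses are not given: they have to be found in the camera images.
- heatsink_centre (a point): Centre of the loose aluminium flanged heat sink (0.2 kg), 22 mm above its underside. Base plate 90 (x) x 56 (y) x 6 mm; centred on it a finned block 54 (x) x 42 (y) x 38 mm tall: an 18 mm flange is bare at each x end, a 7 mm ledge at each side. Grasp the fins across y, fingertips above the plate. z up. The ends are alike: either may go under the lip. It starts flat in the tray.
- heatsink_end_a (a point): Middle of the lower edge of the heat sink's -x end: 45 mm from its centre along x, on the underside.
- heatsink_end_b (a point): Middle of the lower edge of the heat sink's +x end: 45 mm from its centre along x, on the underside.
- tray: Low fixed dark steel sheet tray, 180 x 170 mm, wall 8 mm high, floor 3 mm thick; origin at the centre of its underside on the bench.
- jig_seat (a point): Centre of the seat of the fixed test jig (dark steel bed, aluminium lip and guides, on a wooden board), on the seat surface, 30 mm above the bench; z up, x from the lip to the clamp. Side guides 5 mm high, inner faces at y = +-30.5 mm, x = -30 to +30 mm. Board: x -95 to +140, y +-80 mm, top 12 mm below the seat; a small terminal block, 32 mm tall, stands on it at x = -72, y = +66 mm.
- jig_lip (a point): Middle of the lower free edge of the retaining lip: x = -37 mm from the seat centre, 10 mm above the seat. The lip is 60 mm wide in y, 5 mm thick; behind it the slot ends at a wall at x = -47 mm. A plate tilted 10 to 20 degrees enters the slot; a level one is stopped by the ridge.
- jig_ridge (a point): Middle of the stop ridge's inner top edge: x = +47 mm from the seat centre, 5 mm above the seat. The plate's free end is lowered behind it, between lip wall and ridge (94 mm apart).
- clamp (a joint): Turn clamp: steel bar 14 mm wide, 5 mm thick; a 28 mm tongue on one side of its upright pivot, a knob on the other. 0 rad: bar across the jig, knob to the jig's +y: open. Grows clockwise from above to a stop at 1.57: knob to the jig's +x, tongue to -x over the plate: closed. Starts at -0.35 to 0.15, stays where left; about 1 N at the knob turns it.
- clamp_knob (a point): Middle of the clamp's upright black round knob, 14 mm diameter and 34 mm tall, rising from the bar's top (17 mm below this point) to 17 mm above this point; 47 mm from the pivot.
- clamp_pivot (a point): Point on the clamp's vertical pivot axis at the underside of the bar, 62 mm from the seat centre along the jig's x and 8 mm above the seat; a 9 mm radius cap stands 7 mm above it.
- pin_sink: Bystander: square pin-fin heat sink without flanges, 44 x 44 x 34 mm; origin at the centre of its underside.
- tape: Bystander: roll of tape lying flat, 76 mm across, 24 mm high; origin at the centre of its underside.
- meter: Bystander: black handheld thermometer, about 186 x 64 x 28 mm, lying along its x; origin on its underside.
- driver: Bystander: screwdriver lying along its x.
- cup: Bystander: white plastic cup, 72 mm across, 85 mm high; origin at the centre of its underside.
- fan: Bystander: black axial fan lying flat, 80 x 80 x 26 mm; origin at the centre of its underside.
There are look-alikes about, which are no part of the job. Leave any black, green or red look-alike of the part that bears heatsink_centre alone.

How it is judged:
By the outcome, as a careful person would: the job done as asked, in the order asked, and still so for the second after the job is handed in, with the robot touching nothing.
It also fails if it takes over 53 s, if anything falls off the work surface, if the arm or the gripper's body presses on something with over 40 N, if the wrist force passes 120 N, or if a joint passes its speed limit or range.

ROBOT

A 7-joint arm with a two-finger parallel gripper is mounted at the origin on the work surface. World frame = base frame: x ahead of the robot, y to its left, z up, the work surface at z = 0. Lengths are in m, angles in rad, forces in N, time in s.
With the tool pointing down it reaches from about 0.4 to 0.85 m from the base axis. Payload 4.5 kg.
Tool frame: the origin (TCP) lies midway between the tips of the shut fingers; the grasp point (between the pads) lies 19 mm behind it (r.pinch_z is the z of the grasp point in the tool frame, in m); z points along the fingers, y is the line along which they close (so a half turn about z gives the same grasp; the last joint's range is limited). The gripper opens to 88 mm and grips with 3 to 60 N. Pads are 18 mm wide; open, the fingers measure 123 mm over their backs; the gripper's body (75 mm by 187 mm) begins 45 mm behind the grasp point.
Start: joints at [1.195, 0.689, -0.195, 1.565, 0.157, 0.902, -0.215], TCP at [0.249, -0.573, 0.239] pointing down, gripper open.
Joint ranges: [-3.01, 3.01], [-0.46, 2.08], [-1.47, 1.51], [0.13, 2.56], [-1, 4.14], [0.04, 2.09], [-2.66, 2.66]. Speed limits (rad/s): [2.57, 2.57, 3.14, 3.14, 3.14, 3.14, 3.14].

INTERFACE

Orientations are given as a rotation vector (axis times angle).
In Python, from cell import r gives the robot as it stands.
- The arm moves only by the tool apply_moves, never from a script. Its argument "series" is a list of rows, each a list of 6 numbers: the shift along the tool's x, y, z in m, then the turn, a rotation vector about the tool's x, y, z in degrees. A call has 1 to 12 rows; each row shifts and turns the commanded pose from where the row before left it, along the tool's axes as they then stand; what a row does not reach is not made up. A row lasts 1/8 s, in which the tool goes at most 62.5 mm and 10.7 degrees, less where a joint would pass 70% of its speed; a pose out of reach is approached as far as the arm can. A call is refused whole if a number of a shift passes 0.0625 or a number of a turn 10.7, either way. A call with a gripper value outside its range is refused whole. "fingers" is the closure in counts, from 0 (fully open) to 255 (shut), set as the call begins (left out, the last holds). The fingers move at their own pace and stop on an object; the grip force is fixed at half the most. Time passes only in rows, so rows that do not move let the fingers close. It gives the time, the measured TCP pose, the force, the opening and the grip force at its end, in the units of the state.
- r.sense(): the state, without advancing time (a new reading comes with each control period).
- r.grab_frame(name): name is "scene" or "top" or "wrist"; returns a dict with "image" (480x640x3 uint8, red, green, blue), "z_map" (480x640 float32, m along the optical axis (not along the pixel's ray), 0 where there is no reading), "fx", "fy", "cx", "cy" (pixels), "world_from_camera" (4x4, takes a point from camera to world coordinates). Camera axes: x right, y down, z forward; pixel columns grow to the right and rows downward; lengths in m; the calibration is good to about 2 mm. A picture is of the moment at which its call begins.
- r.sign_off(): hands the job in; it is judged then, once.
Trained networks look in the newest picture that a camera, given by its name, has taken for a name from the list of things; names that differ only in an ending like _2 or _b are one class to them, and where a whole thing is asked for, a point or a joint stands for the part that bears it (a point fixed in the world has none). Each returns a list of dicts, best first, with "score" (0 to 1); they miss things now and then, are a little off and sometimes report something else, mostly with a low value. They report only what shows in the picture. A call takes as long as a camera call. They do not tell look-alikes from the thing itself.
- r.outline_of(camera, thing): "mask" (480x640 bool, what is visible of it).
- r.mark_of(camera, thing): "point" ([x, y, z] in m, in the coordinates of the camera as it stood for that picture, good to about 4 mm: a listed point, or the origin of a listed thing).
The state is a dict: "time": time; "joint_positions": joint angles; "joint_velocities": joint speeds; "joint_efforts": joint torques, N m; "tool_pos": TCP position; "tool_rot": TCP orientation; "contact_force": force on the tool from outside, world axes, zero at the start; "ft_torque": the same for the moment, N m; "grip_width": opening from 0.0 (shut) to 1.0 (fully open); "gripper_force": force on a finger pad.
Only numpy, scipy, OpenCV 4.12 (cv2) and the standard library are available. Lean on these libraries where they do the work, as an engineer would, in place of code of your own. Each camera call takes 0.05 s, during which the arm holds its last target. There are 200 camera calls.

## Working session

There is one attempt and no reset: what is moved stays moved. The work goes in short steps, Python scripts to look and compute and a tool call to move; the robot and the scene stay as the last step left them, time stands still between calls to the robot, and variables do not carry over. Pictures are saved under pics/ and viewed, at most 10 in all, crops included, and the job is handed in when it is done.

Besides the shell and the picture viewer there is one more tool, called after "Emit:" by a JSON object that holds its "name" and its "arguments". apply_moves: Moves the arm, as the interface text tells. Its arguments: {"type":"object","properties":{"series":{"type":"array"},"fingers":{"type":"number"}},"required":["series"]}

```bash
ls; mkdir -p pics
cat > h.py <<'E'
import numpy as np, cv2
from cell import r
from scipy.spatial.transform import Rotation as R
def grab(c,fn=None):
    f=r.grab_frame(c)
    if fn: cv2.imwrite('pics/'+fn,f['image'][:,:,::-1])
    return f
def w(f,p):
    T=np.array(f['world_from_camera']); return (T@np.r_[p,1])[:3]
def pix(f,P):
    q=np.linalg.inv(f['world_from_camera'])@np.r_[P,1]; return np.round([f['fx']*q[0]/q[2]+f['cx'],f['fy']*q[1]/q[2]+f['cy']])
def cloud(f):
    z=f['z_map']; v,u=np.mgrid[:480,:640]
    P=np.stack([(u-f['cx'])/f['fx']*z,(v-f['cy'])/f['fy']*z,z],-1)
    T=np.array(f['world_from_camera']); return P@T[:3,:3].T+T[:3,3]
def marks(c,f,names):
    for n in names:
        for d in r.mark_of(c,n)[:4]:
            P=w(f,d['point']); print(c,n,round(d['score'],2),np.round(P,4),pix(f,P))
E
cat > a.py <<'E'
from h import *
N="heatsink_centre heatsink_end_a heatsink_end_b tray jig_seat jig_lip jig_ridge clamp clamp_knob clamp_pivot pin_sink cup meter fan tape driver".split()
for c in ["top","scene"]:
    f=grab(c,c+'1.png'); marks(c,f,N)
s=r.sense(); print(s['tool_pos'],s['tool_rot'],s['time'],r.pinch_z)
E
python3 a.py
```

```text
pics
top heatsink_centre 0.9 [0.3242 0.1353 0.0211] [276. 321.]
top heatsink_centre 0.73 [0.5298 0.222  0.0241] [245. 245.]
top heatsink_centre 0.68 [0.3178 0.3518 0.0267] [195. 323.]
top heatsink_centre 0.59 [0.7523 0.2117 0.0238] [250. 167.]
top heatsink_end_a 0.9 [0.333  0.4029 0.0038] [179. 318.]
top heatsink_end_a 0.81 [ 0.7076  0.2104 -0.002 ] [252. 184.]
top heatsink_end_a 0.78 [0.4897 0.202  0.004 ] [253. 260.]
top heatsink_end_a 0.78 [0.2842 0.1343 0.001 ] [277. 335.]
top heatsink_end_b 0.9 [0.333  0.4029 0.0038] [179. 318.]
top heatsink_end_b 0.81 [ 0.7076  0.2104 -0.002 ] [252. 184.]
top heatsink_end_b 0.78 [0.4897 0.202  0.004 ] [253. 260.]
top heatsink_end_b 0.78 [0.2842 0.1343 0.001 ] [277. 335.]
top tray 0.87 [0.5352 0.2291 0.0019] [244. 244.]
top jig_seat 0.71 [ 0.5176 -0.2267  0.0309] [409. 249.]
top jig_seat 0.3 [0.4898 0.2053 0.0026] [252. 260.]
top jig_lip 0.94 [ 0.4849 -0.2367  0.04  ] [413. 260.]
top jig_ridge 0.56 [ 0.5652 -0.2201  0.0326] [406. 231.]
top jig_ridge 0.46 [ 0.4858  0.0057 -0.0018] [324. 262.]Traceback (most recent call last):
  File "a.py", line 4, in <module>
    f=grab(c,c+'1.png'); marks(c,f,N)
                         ~~~~~^^^^^^^
  File "h.py", line 18, in marks
    for d in r.mark_of(c,n)[:4]:
             ~~~~~~~~~^^^^^
ValueError: it knows: clamp_knob, clamp_pivot, cup, driver, fan, heatsink_centre, heatsink_end, jig_lip, jig_ridge, jig_seat, meter, pin_sink, tape, tray
```

```bash
sed -i 's/heatsink_end_a heatsink_end_b/heatsink_end/; s/clamp clamp_knob/clamp_knob/' a.py; sed -i 's/\["top","scene"\]/["scene","top"]/' a.py; python3 a.py
```

```text
scene heatsink_centre 0.83 [0.7544 0.215  0.0178] [430. 282.]
scene heatsink_centre 0.82 [0.5331 0.2222 0.0237] [401. 222.]
scene heatsink_centre 0.8 [0.3162 0.3545 0.0238] [419. 174.]
scene heatsink_centre 0.49 [ 0.4622  0.4612 -0.0051] [472. 205.]
scene heatsink_end 0.97 [ 0.7973  0.2151 -0.0014] [436. 302.]
scene heatsink_end 0.92 [0.5709 0.2343 0.0055] [410. 236.]
scene heatsink_end 0.89 [0.4866 0.2037 0.0029] [388. 219.]
scene heatsink_end 0.88 [7.096e-01 2.070e-01 1.000e-04] [418. 275.]
scene tray 0.85 [ 0.5362  0.2311 -0.0043] [403. 231.]
scene tray 0.69 [0.4864 0.0024 0.003 ] [314. 228.]
scene jig_seat 0.71 [ 0.5158 -0.2283  0.0341] [224. 236.]
scene jig_seat 0.41 [0.4856 0.2049 0.0028] [388. 219.]
scene jig_lip 0.56 [ 0.4832 -0.2411  0.0418] [218. 227.]
scene jig_ridge 0.74 [ 0.5643 -0.2147  0.0366] [231. 247.]
scene clamp_knob 0.53 [ 0.6736 -0.4604  0.0012] [123. 306.]
scene clamp_knob 0.52 [ 0.5522 -0.1677  0.0614] [250. 234.]
scene pin_sink 0.69 [ 6.877e-01  4.260e-01 -1.000e-04] [500. 257.]
scene pin_sink 0.63 [ 7.812e-01 -2.000e-03 -6.000e-04] [339. 311.]
scene pin_sink
[... 1180 characters left out ...]
402. 227.]
top pin_sink 0.48 [0.7794 0.0009 0.0024] [325. 159.]
top pin_sink 0.27 [ 5.358e-01  2.298e-01 -3.000e-04] [244. 244.]
top cup 0.76 [ 0.6871  0.4312 -0.0031] [174. 192.]
top cup 0.49 [ 0.4873  0.0048 -0.0032] [324. 261.]
top meter 0.77 [0.4624 0.4582 0.0044] [160. 270.]
top meter 0.46 [ 0.4866  0.0057 -0.004 ] [324. 261.]
top fan 0.57 [ 4.056e-01 -4.322e-01 -4.000e-04] [483. 290.]
top tape 0.67 [ 0.4866  0.0046 -0.0005] [324. 261.]
top driver 0.6 [0.5348 0.2308 0.002 ] [243. 244.]
top driver 0.56 [ 0.67   -0.4541 -0.    ] [487. 196.]
top driver 0.52 [ 0.5517 -0.17    0.0667] [389. 234.]
[ 0.24906827 -0.57324744  0.23873169] [3.07580945e+00 6.39312512e-01 4.80031621e-05] 1.9 -0.0187
```

View pics/top1.png

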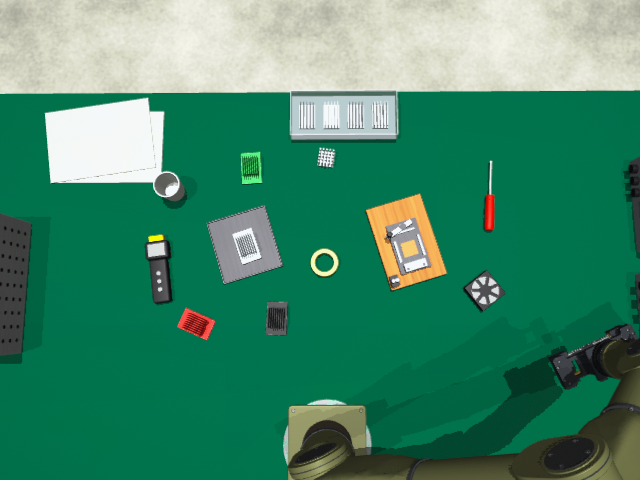

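View pics/scene1.png

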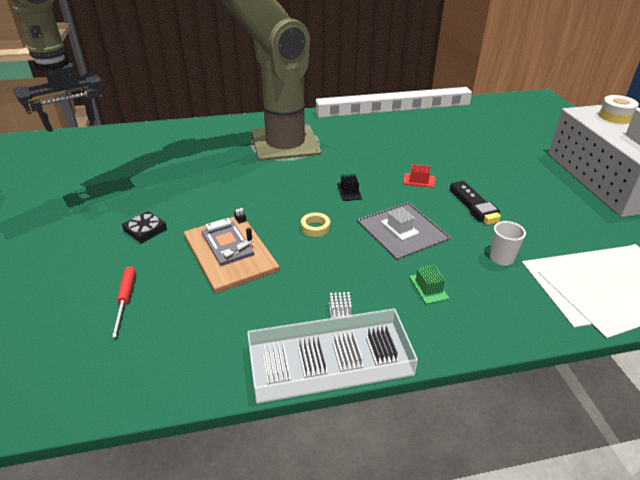

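Top view: silver flanged sink is in the tray at (246,245), the jig is at (408,248), the clamp knob at (390,235), and the black, green and red look-alikes are outside the tray. The scene view agrees. I'll move above the tray.

Emit:
{"name": "apply_moves", "arguments": {"series": [[0.036,-0.0385,0,0,0,0],[0.036,-0.0385,0,0,0,0],[0.036,-0.0385,0,0,0,0],[0.036,-0.0385,0,0,0,0],[0.036,-0.0385,0,0,0,0],[0.036,-0.0385,0,0,0,0],[0.036,-0.0385,0,0,0,0],[0.036,-0.0385,0,0,0,0],[0.036,-0.0385,0,0,0,0],[0.036,-0.0385,0,0,0,0],[0.036,-0.0385,0,0,0,0],[0.036,-0.0385,0,0,0,0]]}}

```text
time: 3.4
tool_pos: [0.4619, 0.0243, 0.239]
tool_rot: [3.076, 0.639, 0.001]
contact_force: [1.5, -0.2, 0.3]
grip_width: 0.999
gripper_force: 0.0
```

Emit:
{"name": "apply_moves", "arguments": {"series": [[0.036,-0.0385,0.008,0,0,0],[0.036,-0.0385,0.008,0,0,0],[0.036,-0.0385,0.008,0,0,0],[0.03,-0.035,0.008,0,0,0],[0,0,0,0,0,0]]}}

```text
time: 4.03
tool_pos: [0.5276, 0.2208, 0.2061]
tool_rot: [-3.071, -0.649, -0.001]
contact_force: [0.0, 1.0, -0.0]
grip_width: 1.001
gripper_force: 0.0
```

```bash
cat > b.py <<'E'
from h import *
f=grab('wrist','w1.png'); marks('wrist',f,['heatsink_centre','heatsink_end'])
s=r.sense(); print(s['time'],s['tool_pos'],s['tool_rot'],s['contact_force'])
Rm=R.from_rotvec(s['tool_rot']).as_matrix(); print(np.round(Rm,3)); print(np.round(f['world_from_camera'],3))
C=cloud(f)
m=(np.hypot(C[...,0]-.531,C[...,1]-.221)<.07)&(f['z_map']>0)
for lo,hi in((.006,.014),(.036,.055)):
    k=m&(C[...,2]>lo)&(C[...,2]<hi); P=C[k]; print(k.sum(),P.mean(0) if k.any() else 0)
    if k.sum()>50: print(cv2.minAreaRect(P[:,:2].astype(np.float32)*1000), np.median(P[:,2]))
E
python3 b.py
```

```text
wrist heatsink_centre 0.89 [0.5343 0.2225 0.0265] [321. 205.]
wrist heatsink_centre 0.72 [0.3153 0.3585 0.022 ] [108. 347.]
wrist heatsink_centre 0.61 [0.3316 0.134  0.0241] [320. 411.]
wrist heatsink_end 0.95 [ 0.3789  0.1332 -0.004 ] [339. 360.]
wrist heatsink_end 0.87 [0.2824 0.1414 0.001 ] [297. 427.]
wrist heatsink_end 0.79 [ 3.351e-01  4.012e-01 -1.000e-04] [ 83. 305.]
wrist heatsink_end 0.76 [0.4871 0.2085 0.0023] [315. 249.]
4.175 [0.52764645 0.21413528 0.2066726 ] [ 3.07492196e+00  6.36974357e-01 -1.10934875e-03] [ 0.46142696 -0.00554114 -0.07888182]
[[ 0.918  0.397 -0.   ]
 [ 0.397 -0.918 -0.002]
 [-0.001  0.001 -1.   ]]
[[ 0.404 -0.872 -0.278  0.6  ]
 [-0.915 -0.386 -0.12   0.252]
 [-0.003  0.302 -0.953  0.352]
 [ 0.     0.     0.     1.   ]]
4011 [0.53630159 0.2241689  0.00921081]
((527.047607421875, 233.94143676757812), (90.72359466552734, 83.3816146850586), 19.332748413085938) 0.009184168521851943
1410 [0.53323646 0.22056227 0.04607713]
((531.5804443359375, 221.00115966796875), (54.4495849609375, 42.068878173828125), 19.21990966796875) 0.047013834480962496
```

View pics/w1.png

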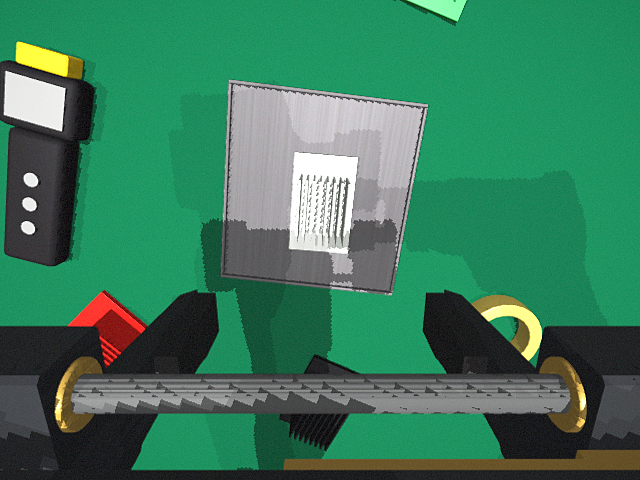

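Wrist view: silver sink at (325,205), centred in the tray. From depth its centre is (0.5316, 0.2210), yaw is 19.2° and the top is at 47 mm, all matching the given sizes. Descending part way.

Emit:
{"name": "apply_moves", "arguments": {"series": [[0,0,0.03,0,0,4.2],[0.006,-0.005,0.05,0,0,0],[0,0,0.04,0,0,0],[0,0,0.015,0,0,0],[0,0,0,0,0,0]]}}

```text
time: 4.8
tool_pos: [0.5318, 0.2211, 0.0717]
tool_rot: [3.097, 0.524, -0.001]
contact_force: [-1.4, 0.2, -0.1]
grip_width: 0.999
gripper_force: 0.0
```

```bash
cat > s.py <<'E'
from h import *
import sys
s=r.sense(); Rm=R.from_rotvec(s['tool_rot']).as_matrix()
print(s['time'],np.round(s['tool_pos'],4),'yaw',np.degrees(np.arctan2(Rm[1,0],Rm[0,0])),'z',np.round(Rm[:,2],3),np.round(s['contact_force'],1),s['grip_width'],s['gripper_force'])
if len(sys.argv)>3: print('tool delta',np.round(Rm.T@(np.array([float(a) for a in sys.argv[1:4]])-s['tool_pos']),4))
E
python3 s.py .5316 .221 .016
```

```text
4.8 [0.5318 0.2211 0.0717] yaw 19.197060957287412 z [-0.001 -0.001 -1.   ] [-1.4  0.2 -0.1] 0.9993540928483347 0.0
tool delta [-0.0001 -0.      0.0557]
```

Emit:
{"name": "apply_moves", "arguments": {"series": [[0,0,0.03,0,0,0],[0,0,0.02,0,0,0],[0,0,0.0055,0,0,0],[0,0,0,0,0,0]]}}

```text
time: 5.3
tool_pos: [0.5321, 0.2223, 0.0166]
tool_rot: [3.097, 0.526, 0.001]
contact_force: [0.1, -0.4, -0.2]
grip_width: 1.004
gripper_force: 0.0
```

Emit:
{"name": "apply_moves", "arguments": {"series": [[0,0,0,0,0,0],[0,0,0,0,0,0],[0,0,0,0,0,0],[0,0,0,0,0,0],[0,0,0,0,0,0]], "fingers": 255}}

```text
time: 5.92
tool_pos: [0.5319, 0.2222, 0.0162]
tool_rot: [3.097, 0.526, 0.0]
contact_force: [-0.1, -0.4, 0.8]
grip_width: 0.474
gripper_force: 30.0
```

Gripped at 41.7 mm, which matches the 42 mm fin block. I'll lift and carry it to just short of the jig, so the wrist camera can see the jig.

Emit:
{"name": "apply_moves", "arguments": {"series": [[0,0,-0.02,0,0,0],[0,0,-0.04,0,0,0],[0,0,-0.045,0,0,0],[-0.024,0.041,-0.03,0,0,1],[-0.024,0.041,-0.03,0,0,1],[-0.024,0.041,-0.02,0,0,1],[-0.024,0.041,0,0,0,1],[-0.024,0.041,0,0,0,1],[-0.024,0.041,0,0,0,0],[-0.024,0.041,0,0,0,0],[-0.024,0.041,0,0,0,0]]}}

```text
time: 7.3
tool_pos: [0.438, -0.1474, 0.2023]
tool_rot: [3.116, 0.391, 0.001]
contact_force: [1.1, -0.6, -2.5]
grip_width: 0.47
gripper_force: 30.0
```

Emit:
{"name": "apply_moves", "arguments": {"series": [[-0.022,0.038,0,0,0,0],[-0.015,0.02,0,0,0,0],[-0.006,0.01,0,0,0,0],[0,0,0,0,0,0],[0,0,0,0,0,0]]}}

```text
time: 7.92
tool_pos: [0.4145, -0.221, 0.2015]
tool_rot: [-3.116, -0.394, -0.001]
contact_force: [0.3, 0.7, -2.9]
grip_width: 0.477
gripper_force: 30.0
```

```bash
cat > c.py <<'E'
from h import *
python=None
f=grab('wrist','w2.png'); marks('wrist',f,['heatsink_centre','heatsink_end','jig_seat','jig_lip','jig_ridge','clamp_knob','clamp_pivot'])
s=r.sense(); Rm=R.from_rotvec(s['tool_rot']).as_matrix()
print(s['time'],np.round(s['tool_pos'],4),'yaw',np.degrees(np.arctan2(Rm[1,0],Rm[0,0])),s['contact_force'],s['grip_width'])
C=cloud(f); np.save('C2.npy',C)
m=(np.hypot(C[...,0]-.52,C[...,1]+.225)<.11)&(f['z_map']>0)
print(np.histogram(C[m][:,2],bins=np.arange(.01,.1,.003)))
for n,lo,hi in(('seat',.027,.0322),('lip',.043,.048),('bar',.0405,.0445),('knob',.07,.085)):
    k=m&(C[...,2]>lo)&(C[...,2]<hi); P=C[k]; print(n,k.sum())
    if k.sum()>20: print(cv2.minAreaRect(P[:,:2].astype(np.float32)*1000), P.mean(0))
E
python3 c.py
```

```text
wrist heatsink_centre 0.55 [ 0.413  -0.217   0.2103] [308. 323.]
wrist heatsink_centre 0.44 [ 0.555  -0.1722  0.0615] [301.   7.]
wrist heatsink_end 0.69 [ 0.4573 -0.2146  0.1905] [330. 208.]
wrist heatsink_end 0.61 [ 0.3708 -0.2287  0.1868] [312. 377.]
wrist jig_seat 0.94 [ 0.5209 -0.2237  0.0329] [358.  86.]
wrist jig_lip 0.69 [ 0.4822 -0.2392  0.0389] [364. 142.]
wrist jig_lip 0.39 [ 4.098e-01 -4.301e-01 -3.000e-04] [526. 264.]
wrist jig_ridge 0.68 [ 0.5626 -0.2121  0.0351] [358.  22.]
wrist clamp_knob 0.91 [ 0.5556 -0.1705  0.0638] [298.   5.]
8.325 [ 0.4139 -0.2222  0.2012] yaw 14.311795474354065 [-0.6371578  -0.17375971 -2.13478547] 0.4720704099780368
(array([    0,   163, 16487,  2521,    21,    54, 11004,  2449,  1862,
         675,   459,  2513,   416,   261,    25,    18,    21,    24,
          22,    23,    27,    65,   272,     1,     0,     0,     0,
           0,     0,     0]), array([0.01 , 0.013, 0.016, 0.019, 0.022, 0.025, 0.028, 0.031, 0.034,
       0.037, 0.04 , 0.043, 0.046, 0.049, 0.052, 0.055, 0.058, 0.061,
       0.064, 0.067, 0.07 , 0.073, 0.076, 0.079, 0.082, 0.085, 0.088,
       0.091, 0.094, 0.097, 0.1  ]))
seat 13175
((506.66375732421875, -213.98443603515625), (141.3325958251953, 118.43971252441406), 15.991474151611328) [ 0.52498265 -0.22625893  0.03023121]
lip 2901
((506.5877380371094, -199.79348754882812), (125.45028686523438, 106.84913635253906), 26.224098205566406) [ 0.49255214 -0.22963944  0.0449558 ]
bar 1326
((507.9146423339844, -200.67176818847656), (124.31452941894531, 106.44698333740234), 24.628671646118164) [ 0.53289135 -0.20331113  0.04329804]
knob 365
((550.4375610351562, -170.9557342529297), (9.604970932006836, 13.596430778503418), 17.390607833862305) [ 0.55046301 -0.17097867  0.07635062]
```

View pics/w2.png

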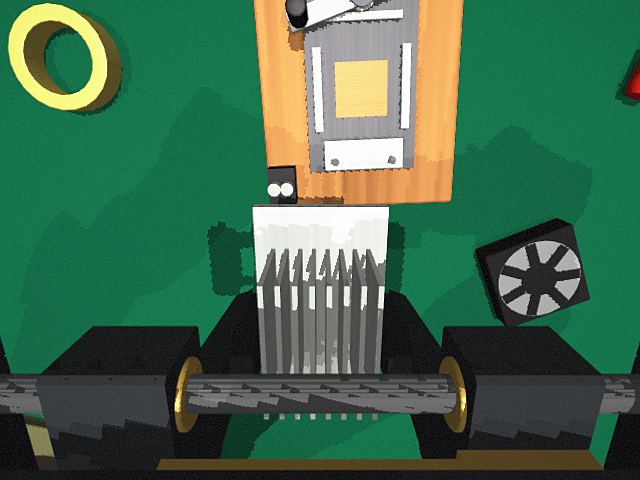

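Wrist view: lip at (365,155), guides at columns ~318 and ~406, ridge at (355,17), knob at (297,12), and the held sink's front flange edge at row ~207. Next I'll fit the jig features from this depth map.

```bash
cat > d.py <<'E'
from h import *
C=np.load('C2.npy'); im=cv2.imread('pics/w2.png').astype(int)
m=np.hypot(C[...,0]-.52,C[...,1]+.225)<.11
def comps(n,lo,hi,mn=100,ex=None,M=None):
    k=(m if M is None else M)&(C[...,2]>lo)&(C[...,2]<hi)
    if ex is not None:k&=ex
    N,L,st,_=cv2.connectedComponentsWithStats(k.astype(np.uint8))
    for i in range(1,N):
        if st[i,4]>mn:
            P=C[L==i]; (c,sz,a)=cv2.minAreaRect(P[:,:2].astype(np.float32)*1000); print(n,st[i],np.round(c,1),np.round(sz,1),round(a,2),np.round(np.median(P[:,2]),4))
br=im.min(2)>190
comps('lip',.042,.048,200)
comps('guide',.0325,.0375,100,br)
comps('plate',.18,.2,100,None,(C[...,0]>.35)&(C[...,0]<.5)&(abs(C[...,1]+.22)<.06))
comps('board',.016,.020,500)
k=m&(C[...,2]>.07)&(C[...,2]<.085);print('knobtop',np.median(C[k],0))
E
python3 d.py
```

```text
lip [300   0  73  29 856] [ 566.1 -191.9] [14.5 52.9] 31.73 0.0433
lip [ 325  138   78   32 2261] [ 473.8 -240.9] [22.1 60.1] 16.75 0.0452
guide [333  10  70  11 474] [ 568.4 -217.3] [ 5.4 50.2] 16.93 0.0351
guide [401  43  10  85 679] [ 529.4 -258.9] [59.7  6.7] 16.13 0.0352
guide [312  47  12  85 658] [ 510.  -194.9] [59.9  6. ] 16.76 0.0351
plate [  253   204   136   169 11040] [ 418.8 -220.4] [81.1 56.1] 14.08 0.1944
board [  253     0   211   204 18860] [ 505.8 -230.6] [158.9 161.9] 15.54 0.0181
knobtop [ 0.55044626 -0.17115245  0.07669568]
```

Fits agree with each other: seat (0.5197, -0.2269, 0.030), jig yaw 16.8°, knob at radius 47 mm (clamp about -0.35). The sink sits in the grip with its centre about 0.7 mm ahead of the TCP and its underside 13 mm below. Next I'll move above the jig and tilt 12°, lip end down.

Emit:
{"name": "apply_moves", "arguments": {"series": [[0,0,0,0,0,-2.6],[0.028,0.009,0.02,0,0,0],[0.028,0.009,0.02,0,0,0],[0.028,0.009,0.02,0,0,0],[0.028,0.009,0.02,0,0,0],[0,0,0,0,6,0],[0,0,0,0,6,0],[0,0,0,0,0,0],[0,0,0,0,0,0]]}}

```text
time: 9.45
tool_pos: [0.5324, -0.2243, 0.1215]
tool_rot: [-3.061, -0.456, -0.322]
contact_force: [0.3, -0.8, -2.0]
grip_width: 0.476
gripper_force: 30.0
```

```bash
cat > j.py <<'E'
from h import *
import sys
S=np.array([.5197,-.2269,.0302]); a=np.radians(16.8); J=np.array([[np.cos(a),-np.sin(a),0],[np.sin(a),np.cos(a),0],[0,0,1]])
s=r.sense(); Rm=J.T@R.from_rotvec(s['tool_rot']).as_matrix(); p=J.T@(s['tool_pos']-S)*1000
x=Rm[:,0]; th=np.degrees(np.arctan2(x[2],x[0])); o=s['tool_pos']
print('t',s['time'],'TCP jig mm',p.round(1),'yaw',np.degrees(np.arctan2(x[1],x[0])).round(2),'tilt',th.round(2),'ydir',Rm[:,1].round(3),'F jig',(J.T@s['contact_force']).round(1),s['grip_width'],s['gripper_force'])
L=p+Rm@np.array([-44.3,0,13]); F=p+Rm@np.array([45.7,0,13]); print('low end',L.round(1),'free end',F.round(1))
if len(sys.argv)>3: print('tool delta mm',(Rm.T@(np.array([float(v) for v in sys.argv[1:4]])-p)).round(1))
E
python3 j.py 12.6 -0.5 27.9
```

```text
t 9.45 TCP jig mm [12.9 -1.2 91.3] yaw 0.13 tilt 12.0 ydir [ 0.002 -1.     0.   ] F jig [ 0.  -0.9 -2. ] 0.47571575997096627 29.9997895443812
low end [-27.8  -1.3  69.4] free end [60.3 -1.1 88.1]
tool delta mm [-13.4  -0.7  62. ]
```

Emit:
{"name": "apply_moves", "arguments": {"series": [[-0.0055,0,0.025,0,0,0],[-0.005,-0.0007,0.023,0,0,0],[-0.003,0,0.014,0,0,0],[0,0,0,0,0,0],[0,0,0,0,0,0]]}}

```text
time: 10.07
tool_pos: [0.5318, -0.2238, 0.0585]
tool_rot: [-3.061, -0.455, -0.324]
contact_force: [0.2, -0.0, -0.9]
grip_width: 0.472
gripper_force: 30.0
```

```bash
python3 j.py 10.6 -0.5 22.9
python3 - <<'E'
from h import *
f=grab('wrist','w3.png'); C=cloud(f); np.save('C3.npy',C)
E
python3 j.py
```

```text
t 10.075 TCP jig mm [12.5 -0.6 28.3] yaw 0.12 tilt 12.06 ydir [ 0.002 -1.     0.001] F jig [ 0.2 -0.1 -0.9] 0.47242048719449464 29.99966187402606
low end [-28.2  -0.7   6.3] free end [59.9 -0.5 25.1]
tool delta mm [-2.9 -0.1  4.9]
t 10.125 TCP jig mm [12.4 -0.7 28.4] yaw 0.11 tilt 12.08 ydir [ 0.002 -1.     0.001] F jig [-0.   1.  -2.1] 0.4742447059456049 29.999627452343702
low end [-28.2  -0.7   6.5] free end [59.8 -0.6 25.3]
```

View pics/w3.png

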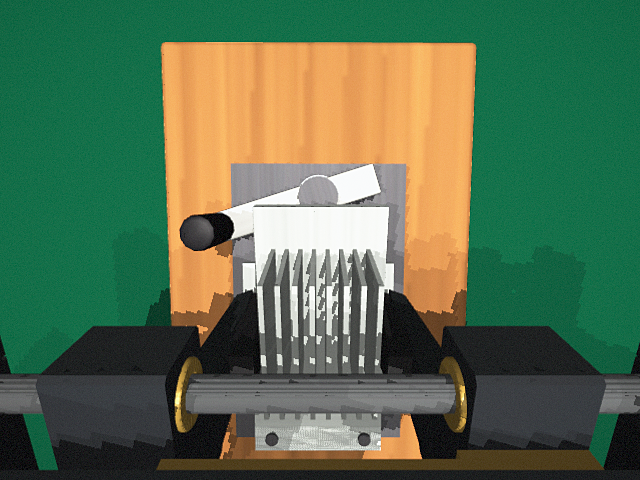

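Wrist view: the plate (free edge at row 207, columns 255–388) is centred on the pivot cap (319,190). The bar runs close to its left corner, so I want the plate up against the lip wall. Next: lower and slide in.

Emit:
{"name": "apply_moves", "arguments": {"series": [[-0.003,0,0.005,0,0,0],[0,0,0,0,0,0],[-0.005,0,-0.001,0,0,0],[-0.004,0,-0.0009,0,0,0],[0,0,0,0,0,0]]}}

```text
time: 10.75
tool_pos: [0.5195, -0.2274, 0.0522]
tool_rot: [-3.061, -0.453, -0.32]
contact_force: [-0.0, -1.1, 0.1]
grip_width: 0.476
gripper_force: 30.0
```

```bash
python3 j.py -2.4 -0.7 22.9
```

```text
t 10.75 TCP jig mm [-0.4 -0.4 22. ] yaw 0.04 tilt 11.94 ydir [ 0.001 -1.    -0.   ] F jig [-0.3 -1.1  0.1] 0.47601615273181036 29.999606371857226
low end [-41.   -0.4   0.2] free end [47.  -0.4 18.8]
tool delta mm [-1.8  0.3 -1.3]
```

Emit:
{"name": "apply_moves", "arguments": {"series": [[-0.002,0,-0.0009,0,0,0],[-0.001,0,-0.0002,0,0,0],[0,0,0,0,0,0]]}}

```text
time: 11.12
tool_pos: [0.5171, -0.228, 0.0526]
tool_rot: [-3.061, -0.454, -0.321]
contact_force: [1.1, 0.1, -2.0]
grip_width: 0.475
gripper_force: 30.0
```

Emit:
{"name": "apply_moves", "arguments": {"series": [[-0.001,0,-0.0002,0,0,0],[-0.001,0,-0.0002,0,0,0],[0,0,0,0,0,0]]}}

```text
time: 11.5
tool_pos: [0.516, -0.2283, 0.0528]
tool_rot: [-3.06, -0.455, -0.324]
contact_force: [1.7, 1.2, -3.2]
grip_width: 0.473
gripper_force: 30.0
```

```bash
python3 j.py
```

```text
t 11.5 TCP jig mm [-4.  -0.3 22.6] yaw 0.1 tilt 12.07 ydir [ 0.002 -1.     0.   ] F jig [ 2.   0.7 -3.2] 0.4728070724099939 29.999930975027382
low end [-44.6  -0.3   0.6] free end [43.4 -0.2 19.5]
```

Emit:
{"name": "apply_moves", "arguments": {"series": [[-0.0002,0.0005,0.0016,0,-2,0],[-0.0002,0.0005,0.0016,0,-2,0],[0,0,0,0,0,0],[0,0,0,0,0,0]]}}

```text
time: 12.0
tool_pos: [0.5171, -0.2287, 0.0498]
tool_rot: [-3.079, -0.458, -0.22]
contact_force: [3.9, 2.4, -1.6]
grip_width: 0.473
gripper_force: 30.0
```

```bash
python3 j.py
python3 - <<'E'
from h import *
f=grab('wrist'); cv2.imwrite('pics/w4.png',cv2.resize(f['image'][130:310,160:420,::-1],None,fx=3,fy=3))
E
python3 j.py
```

```text
t 12.0 TCP jig mm [-3.1 -1.  19.6] yaw 0.12 tilt 8.17 ydir [ 0.002 -1.     0.   ] F jig [ 4.4  1.1 -1.6] 0.47288067743163187 30.002806345000863
low end [-45.1  -1.1   0.4] free end [44.  -0.9 13.2]
t 12.05 TCP jig mm [-3.1 -1.  19.6] yaw 0.12 tilt 8.17 ydir [ 0.002 -1.     0.   ] F jig [ 4.6  2.2 -1.5] 0.47672729340913705 30.003030812367797
low end [-45.1  -1.1   0.4] free end [44.  -0.9 13.2]
```

View pics/w4.png

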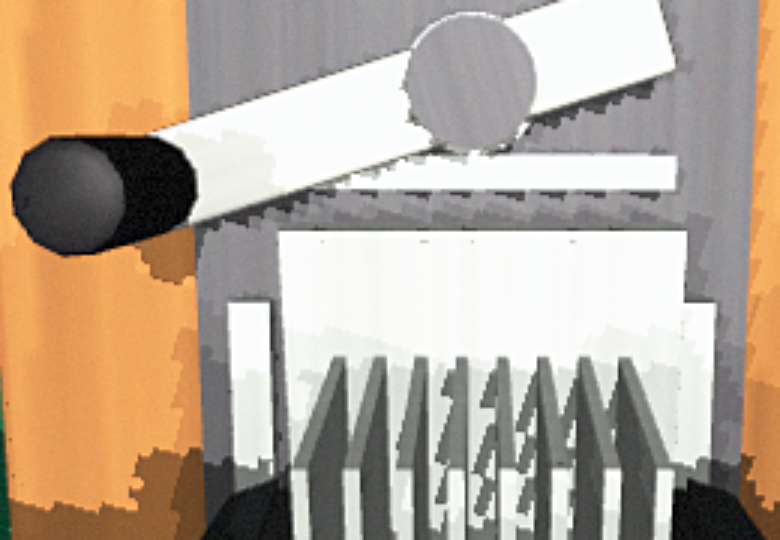

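Crop: the plate's free edge (row ~232) is clear of both the ridge (row ~188) and the bar's edge (row ~198 at the left corner). The 4 N in +x says it is touching the lip wall. I'll keep lowering.

Emit:
{"name": "apply_moves", "arguments": {"series": [[0.0002,0,0.0015,0,-2,0],[0.0002,0,0.0015,0,-2,0],[0,0,0,0,0,0],[0,0,0,0,0,0]]}}

```text
time: 12.55
tool_pos: [0.5179, -0.2286, 0.0469]
tool_rot: [-3.095, -0.46, -0.114]
contact_force: [4.3, 4.2, -1.8]
grip_width: 0.475
gripper_force: 30.0
```

```bash
python3 j.py
```

```text
t 12.55 TCP jig mm [-2.2 -1.1 16.7] yaw 0.1 tilt 4.21 ydir [ 0.002 -1.     0.   ] F jig [ 5.4  2.8 -1.8] 0.47481157946400215 30.00308683142066
low end [-45.4  -1.2   0.4] free end [44.3 -1.   7. ]
```

Emit:
{"name": "apply_moves", "arguments": {"series": [[0.0001,0,0.0017,0,-2.1,0],[0.0001,0,0.0017,0,-2.1,0],[0,0,0,0,0,0],[0,0,0,0,0,0]]}}

```text
time: 13.05
tool_pos: [0.5186, -0.2284, 0.0435]
tool_rot: [3.107, 0.461, 0.002]
contact_force: [5.9, 5.6, -1.9]
grip_width: 0.474
gripper_force: 30.0
```

```bash
python3 j.py
python3 - <<'E'
from h import *
f=grab('wrist'); cv2.imwrite('pics/w5.png',cv2.resize(f['image'][130:310,160:420,::-1],None,fx=3,fy=3))
C=cloud(f); b=C[210:240,265:380]; z=b[...,2]; print(np.median(z,1).round(4)); print(np.median(z,0)[::10].round(4))
E
```

```text
t 13.05 TCP jig mm [-1.5 -1.1 13.3] yaw 0.09 tilt 0.07 ydir [ 0.002 -1.     0.   ] F jig [ 7.2  3.7 -1.9] 0.4742175200391401 30.002591153606772
low end [-45.8  -1.2   0.2] free end [44.2 -1.1  0.3]
[0.0365 0.0366 0.0366 0.0366 0.0367 0.0367 0.0365 0.0367 0.0365 0.0366
 0.0365 0.0366 0.0365 0.0366 0.0367 0.0367 0.0366 0.0367 0.0365 0.0366
 0.0366 0.0364 0.0366 0.0365 0.0366 0.0365 0.0366 0.0365 0.0366 0.0366]
[0.0365 0.0366 0.0367 0.0369 0.0365 0.0367 0.0365 0.0365 0.0363 0.0367
 0.0367 0.0366]
```

View pics/w5.png

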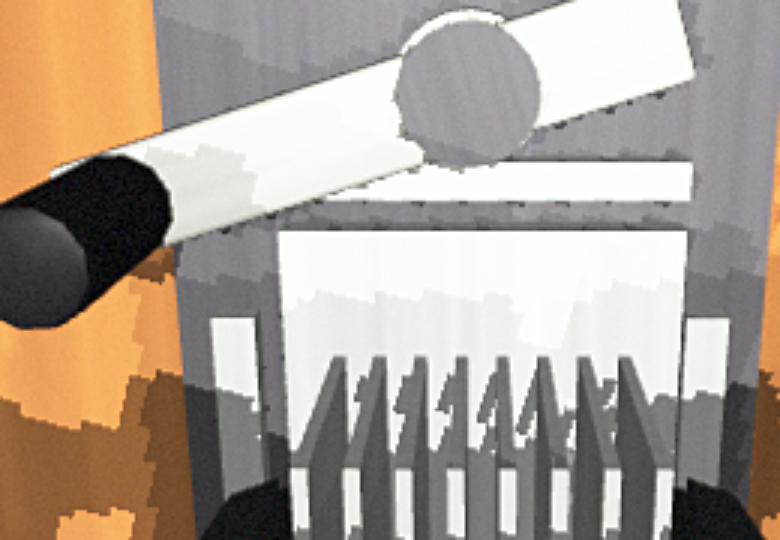

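Crop: the plate lies level behind the ridge (a gap shows at row ~215), with its top at 36.6 mm everywhere. I'll press down lightly, ease off the wall and open.

Emit:
{"name": "apply_moves", "arguments": {"series": [[0.0005,0,0.0006,0,0,0],[0,0,0.0003,0,0,0],[0,0,0,0,0,0]]}}

```text
time: 13.48
tool_pos: [0.5187, -0.2284, 0.0432]
tool_rot: [3.107, 0.461, 0.001]
contact_force: [5.0, 4.8, 5.0]
grip_width: 0.473
gripper_force: 30.0
```

```bash
python3 j.py
```

```text
t 13.475 TCP jig mm [-1.4 -1.1 13. ] yaw 0.08 tilt 0.05 ydir [ 0.001 -1.     0.   ] F jig [6.1 3.1 5. ] 0.4732665839810023 30.001734285615385
low end [-45.7  -1.2  -0. ] free end [44.3 -1.   0.1]
```

Emit:
{"name": "apply_moves", "arguments": {"series": [[0,0,0,0,0,0],[0,0,0,0,0,0],[0,0,0,0,0,0]], "fingers": 90}}

```text
time: 13.85
tool_pos: [0.5162, -0.2299, 0.0421]
tool_rot: [3.107, 0.459, -0.008]
contact_force: [-0.8, 0.7, -0.8]
grip_width: 0.646
gripper_force: 0.0
```

Emit:
{"name": "apply_moves", "arguments": {"series": [[0,0,-0.01,0,0,0],[0,0,-0.03,0,0,0],[0,0,-0.04,0,0,0],[0,0,-0.02,0,0,0],[0,0,0,0,0,0],[0,0,0,0,0,0]]}}

```text
time: 14.6
tool_pos: [0.5171, -0.2288, 0.1417]
tool_rot: [3.107, 0.461, -0.007]
contact_force: [-0.7, 0.9, -0.1]
grip_width: 0.648
gripper_force: 0.0
```

```bash
cat > k.py <<'E'
from h import *
f=grab('wrist','w6.png'); C=cloud(f); marks('wrist',f,['clamp_knob','clamp_pivot'])
S=np.array([.5197,-.2269,.0302]); a=np.radians(16.8); J=np.array([[np.cos(a),-np.sin(a),0],[np.sin(a),np.cos(a),0],[0,0,1]])
Q=(C-S)@J*1000
def rect(n,m):
    N,L,st,_=cv2.connectedComponentsWithStats(m.astype(np.uint8)); i=1+st[1:,4].argmax(); P=Q[L==i]; c,sz,an=cv2.minAreaRect(P[:,:2].astype(np.float32)); print(n,np.round(c,1),np.round(sz,1),round(an,1),np.percentile(P[:,2],[5,50,95]).round(1))
v=(f['z_map']>0)
rect('knobtop',v&(Q[...,2]>44)&(Q[...,2]<50)&(Q[...,1]>30)&(Q[...,1]<60))
rect('fins',v&(Q[...,2]>41)&(Q[...,2]<47)&(abs(Q[...,1])<27)&(abs(Q[...,0])<40))
rect('flange',v&(Q[...,2]>4.5)&(Q[...,2]<7.5)&(abs(Q[...,1])<30)&(Q[...,0]>28)&(Q[...,0]<46.5))
E
python3 k.py; python3 j.py 45.7 44.3 19
```

```text
wrist clamp_knob 0.75 [ 0.554  -0.1713  0.0631] [243. 166.]
knobtop [48.1 44.7] [13.2 13.5] 1.7 [45.1 46.8 47.9]
fins [ -2.  -21.7] [ 2. 54.] 89.9 [42.  43.8 45. ]
flange [35.6 -1.8] [15.1 55.9] 0.0 [4.9 5.9 7. ]
t 14.75 TCP jig mm [ -3.   -0.8 111. ] yaw 0.09 tilt -0.3 ydir [ 0.002 -1.    -0.001] F jig [ 0.9 -0.1 -1.5] 0.6484686679119311 0.0
low end [-47.4  -0.9  98.2] free end [42.6 -0.8 97.8]
tool delta mm [ 49.3 -45.   91.8]
```

View pics/w6.png

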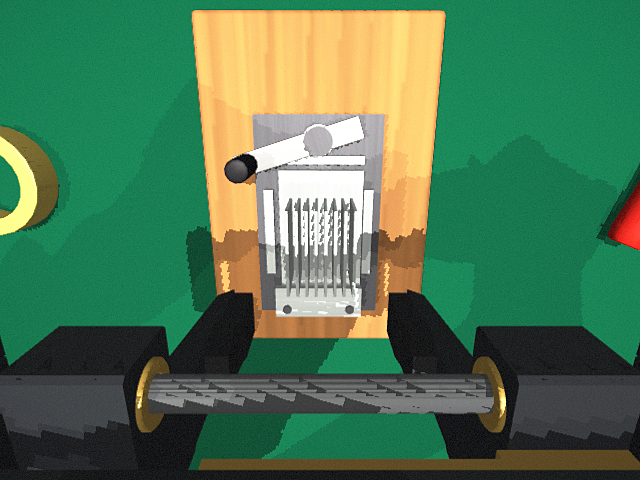

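Wrist view: the sink is seated between lip and ridge (flange edge at row 170, plate -47…43 mm in the jig, top at 5.9 mm, level). The knob is at (240,168), jig (47.5, 44.5). I'll go to the knob.

Emit:
{"name": "apply_moves", "arguments": {"series": [[0.025,-0.0226,0,0,0.3,0],[0.0255,-0.0226,0,0,0,0],[0,0,0.01,0,0,0],[0,0,0.02,0,0,0],[0,0,0,0,0,0]], "fingers": 168}}

```text
time: 15.38
tool_pos: [0.5508, -0.1717, 0.1102]
tool_rot: [-3.107, -0.459, 0.005]
contact_force: [0.1, 0.3, 1.0]
grip_width: 0.346
gripper_force: 0.0
```

```bash
python3 j.py 47.5 44.5 19
```

```text
t 15.375 TCP jig mm [45.7 43.9 80. ] yaw 0.03 tilt -0.17 ydir [ 0.    -1.    -0.002] F jig [0.2 0.3 1. ] 0.34590208015011153 0.0
low end [ 1.3 43.9 67.1] free end [91.3 43.9 66.9]
tool delta mm [ 2.  -0.5 61. ]
```

Emit:
{"name": "apply_moves", "arguments": {"series": [[0.002,-0.0005,0.02,0,0,0],[0,0,0.025,0,0,0],[0,0,0.016,0,0,0],[0,0,0,0,0,0]]}}

```text
time: 15.88
tool_pos: [0.5539, -0.1701, 0.0504]
tool_rot: [-3.107, -0.46, 0.001]
contact_force: [-1.0, -0.4, 0.2]
grip_width: 0.342
gripper_force: 0.0
```

Emit:
{"name": "apply_moves", "arguments": {"series": [[0,0,0,0,0,0],[0,0,0,0,0,0],[0,0,0,0,0,0]], "fingers": 255}}

```text
time: 16.25
tool_pos: [0.5548, -0.169, 0.052]
tool_rot: [-3.106, -0.462, -0.003]
contact_force: [-2.4, 2.0, 4.0]
grip_width: 0.146
gripper_force: 30.0
```

```bash
python3 j.py
```

```text
t 16.25 TCP jig mm [50.3 45.3 21.8] yaw 0.11 tilt 0.11 ydir [ 0.002 -1.    -0.001] F jig [-1.7  2.6  4. ] 0.14615362658189823 29.996065143495798
low end [ 6.  45.2  8.7] free end [96.  45.4  8.8]
```

The knob is held (12.9 mm). I'll raise slightly to relieve the contact on the bar, then swing along the 47 mm arc.

Emit:
{"name": "apply_moves", "arguments": {"series": [[0,0,-0.003,0,0,0],[0.0065,-0.0012,0,0,0,0],[0.0065,-0.0006,0,0,0,0],[0.008,0.0007,0,0,0,0],[0.008,0.0021,0,0,0,0],[0.0075,0.0034,0,0,0,0],[0.0066,0.0048,0,0,0,0],[0,0,0,0,0,0]]}}

```text
time: 17.25
tool_pos: [0.597, -0.1604, 0.0524]
tool_rot: [-3.099, -0.463, 0.004]
contact_force: [-1.7, 8.9, -12.7]
grip_width: 0.144
gripper_force: 30.0
```

```bash
python3 j.py
```

```text
t 17.25 TCP jig mm [93.2 41.3 22.2] yaw 0.21 tilt -0.09 ydir [ 0.004 -1.    -0.009] F jig [  1.    9.  -12.7] 0.14399993950788567 29.98754714615643
low end [48.9 41.2  9.3] free end [138.9  41.6   9.2]
```

Emit:
{"name": "apply_moves", "arguments": {"series": [[-0.003,0,0.001,0,0,0],[-0.002,0.001,0.0005,0,0,0],[0,0.001,0,0,0,0],[0,0,0,0,0,0]]}}

```text
time: 17.75
tool_pos: [0.5961, -0.1602, 0.0524]
tool_rot: [-3.096, -0.467, -0.007]
contact_force: [1.0, 14.5, -7.2]
grip_width: 0.146
gripper_force: 30.0
```

```bash
python3 j.py
python3 - <<'E'
from h import *
f=grab('wrist','w7.png')
E
```

```text
t 17.75 TCP jig mm [92.4 41.7 22.2] yaw 0.37 tilt 0.34 ydir [ 0.006 -1.    -0.01 ] F jig [ 5.2 13.6 -7.2] 0.146466991308785 29.992407392710447
low end [48.2 41.6  8.9] free end [138.2  42.1   9.4]
```

View pics/w7.png

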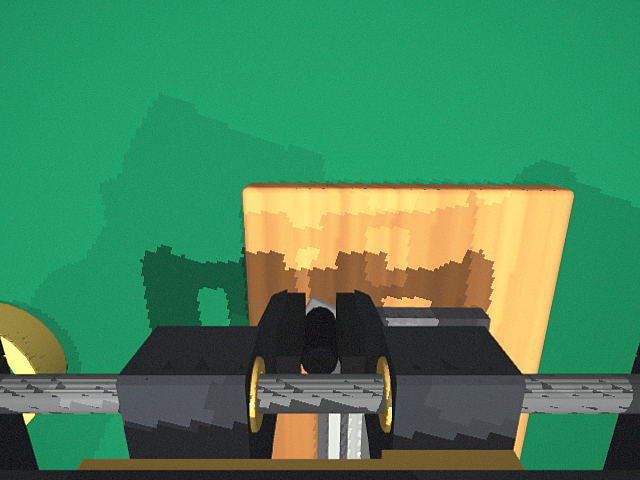

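Wrist view: the knob is still between the pads (320,340). With a fixed tool orientation the tight grip resists the knob's turning, so it slips. I'll open to a loose 20 mm cage and push with the outer finger.

Emit:
{"name": "apply_moves", "arguments": {"series": [[0,0,0,0,0,0],[0,0,0,0,0,0]], "fingers": 195}}

```text
time: 18.05
tool_pos: [0.5968, -0.1637, 0.0529]
tool_rot: [-3.101, -0.466, -0.009]
contact_force: [0.5, 9.7, -6.4]
grip_width: 0.237
gripper_force: 4.2
```

```bash
python3 j.py
cat > k2.py <<'E'
from h import *
f=grab('wrist'); C=cloud(f); im=f['image'].astype(int)
S=np.array([.5197,-.2269,.0302]); a=np.radians(16.8); J=np.array([[np.cos(a),-np.sin(a),0],[np.sin(a),np.cos(a),0],[0,0,1]])
Q=(C-S)@J*1000
m=(f['z_map']>0)&(Q[...,2]>42)&(Q[...,2]<49)&(im.max(2)<120); m[:250]=0; m[370:]=0; m[:,:270]=0; m[:,380:]=0
P=Q[m]; print('knobtop?',m.sum(), P.mean(0) if m.any() else '', P.min(0),P.max(0))
m=(f['z_map']>0)&(Q[...,2]>10)&(Q[...,2]<15)&(im.min(2)>130)&(Q[...,0]>50); 
P=Q[m]; print('bar',m.sum(), P.mean(0).round(1) if m.any() else '')
marks('wrist',f,['clamp_knob','clamp_pivot'])
E
python3 k2.py
```

```text
t 18.05 TCP jig mm [92.1 38.2 22.7] yaw 0.29 tilt 0.37 ydir [ 0.005 -1.    -0.005] F jig [ 3.3  9.1 -6.4] 0.23677025830866472 4.240600992925465
low end [47.8 38.1  9.4] free end [137.8  38.5  10. ]
knobtop? 1867 [91.77187805 38.46289138 45.80250687] [80.23421071 15.95351935 42.0022497 ] [103.32176662  56.28790595  48.99092312]
bar 633 [81.4 33.1 12.9]
wrist clamp_knob 0.6 [ 0.589  -0.1657  0.0634] [318. 342.]
```

Emit:
{"name": "apply_moves", "arguments": {"series": [[0,-0.003,0,0,0,0],[-0.0075,0,0,0,0,0],[0,0,0,0,0,0],[0,0,0,0,0,0]]}}

```text
time: 18.7
tool_pos: [0.588, -0.1636, 0.0536]
tool_rot: [-3.101, -0.465, -0.008]
contact_force: [0.2, 10.6, -0.1]
grip_width: 0.24
gripper_force: 5.0
```

```bash
python3 j.py 85 40 22; python3 k2.py
```

```text
t 18.7 TCP jig mm [83.7 40.8 23.4] yaw 0.26 tilt 0.32 ydir [ 0.005 -1.    -0.005] F jig [ 3.3 10.1 -0.1] 0.24033122263699006 5.010378691367805
low end [39.5 40.7 10.2] free end [129.5  41.1  10.7]
tool delta mm [1.3 0.9 1.4]
knobtop? 1937 [84.22729845 41.18444514 45.90999009] [72.32399321 18.49318521 42.00223039] [94.96686835 58.99776695 48.96029825]
bar 593 [77.1 35.9 12.9]
wrist clamp_knob 0.87 [ 0.5851 -0.1618  0.0628] [312. 328.]
wrist clamp_pivot 0.75 [ 0.5802 -0.2102  0.0404] [408. 339.]
```

Emit:
{"name": "apply_moves", "arguments": {"series": [[0.0071,0.0036,0,0,0,0],[0.0062,0.0053,0,0,0,0],[0.0053,0.0062,0,0,0,0],[0.0041,0.0071,0,0,0,0],[0,0,0,0,0,0]]}}

```text
time: 19.48
tool_pos: [0.6181, -0.1816, 0.0542]
tool_rot: [-3.106, -0.464, -0.013]
contact_force: [1.8, 1.9, 0.0]
grip_width: 0.237
gripper_force: 1.3
```

```bash
python3 j.py; python3 k2.py
```

```text
t 19.475 TCP jig mm [107.3  15.   24. ] yaw 0.18 tilt 0.47 ydir [ 0.003 -1.     0.   ] F jig [2.2 1.3 0. ] 0.23663546045231365 1.2874382617883384
low end [63.1 14.8 10.6] free end [153.1  15.1  11.4]
knobtop? 1997 [109.58967795  15.44162586  45.94528611] [98.13291858 -7.33567423 42.01131154] [118.51988362  33.19879875  48.97942647]
bar 1136 [86.7  8.7 13. ]
wrist clamp_knob 0.68 [ 0.6195 -0.1798  0.0629] [316. 318.]
wrist clamp_pivot 0.84 [ 0.5802 -0.2128  0.0379] [357. 378.]
```

Emit:
{"name": "apply_moves", "arguments": {"series": [[0.0015,0.007,0,0,0,0],[0.0005,0.007,0,0,0,0],[0,0.006,0,0,0,0],[0,0.002,0,0,0,0],[0,0,0,0,0,0],[0,0,0,0,0,0]]}}

```text
time: 20.38
tool_pos: [0.6216, -0.1995, 0.0527]
tool_rot: [-3.1, -0.463, 0.002]
contact_force: [-2.9, 10.9, 6.4]
grip_width: 0.236
gripper_force: 5.5
```

```bash
python3 j.py; python3 k2.py
```

```text
t 20.375 TCP jig mm [105.5  -3.3  22.5] yaw 0.19 tilt -0.02 ydir [ 0.003 -1.    -0.007] F jig [ 0.4 11.3  6.4] 0.2357775111272445 5.466403774917126
low end [61.2 -3.3  9.5] free end [151.2  -3.    9.5]
knobtop? 2026 [110.64846115  -2.77687693  45.88185718] [ 96.46650435 -25.50126773  42.01341948] [116.95155364  14.68786687  48.9992335 ]
bar 827 [87.  -0.3 12.8]
wrist clamp_knob 0.83 [ 0.625  -0.1982  0.0638] [318. 317.]
wrist clamp_pivot 0.76 [ 0.5811 -0.2102  0.037 ] [316. 372.]
```

At y = -3.3 with 11 N it's evidently at the stop. One small push to confirm, then ease back, open, rise and look.

Emit:
{"name": "apply_moves", "arguments": {"series": [[0.002,0.002,0,0,0,0],[0,0,0,0,0,0]]}}

```text
time: 20.78
tool_pos: [0.6217, -0.1996, 0.0525]
tool_rot: [-3.097, -0.463, 0.01]
contact_force: [-7.4, 11.6, 9.7]
grip_width: 0.24
gripper_force: 7.2
```

Emit:
{"name": "apply_moves", "arguments": {"series": [[0,-0.003,0,0,0,0],[0,-0.002,0,0,0,0],[0,0,0,0,0,0]], "fingers": 150}}

```text
time: 21.15
tool_pos: [0.6238, -0.2021, 0.0527]
tool_rot: [3.106, 0.459, 0.002]
contact_force: [0.3, -0.1, -0.8]
grip_width: 0.413
gripper_force: 0.0
```

```bash
python3 j.py; python3 k2.py
```

```text
t 21.15 TCP jig mm [106.8  -6.4  22.5] yaw 0.0 tilt 0.06 ydir [ 0.    -1.     0.002] F jig [ 0.3 -0.2 -0.8] 0.4128449339951342 0.0
low end [62.5 -6.4  9.5] free end [152.5  -6.4   9.6]
knobtop? 1569 [109.8390037   -4.53590582  45.88724505] [ 97.20557314 -28.6473924   42.02110448] [117.02982734  12.18509773  48.99701143]
bar 776 [86.1 -0.3 12.9]
wrist clamp_knob 0.61 [ 0.6261 -0.1974  0.0622] [309. 315.]
wrist clamp_pivot 0.55 [ 0.5803 -0.2103  0.0381] [310. 377.]
```

Emit:
{"name": "apply_moves", "arguments": {"series": [[0,-0.004,-0.01,0,0,0],[0,0,-0.03,0,0,0],[0,0,-0.04,0,0,0],[-0.03,0,-0.03,0,0,0],[-0.05,0,0,0,0,0],[-0.04,0,0,0,0,0],[0,0,0,0,0,0],[0,0,0,0,0,0]]}}

```text
time: 22.3
tool_pos: [0.5093, -0.2311, 0.1633]
tool_rot: [3.107, 0.462, 0.007]
contact_force: [-0.0, -0.3, 0.6]
grip_width: 0.411
gripper_force: 0.0
```

```bash
sed -i "s/w6.png/w8.png/; s/^rect('knobtop.*/rect('knobtop',v\&(Q[...,2]>44)\&(Q[...,2]<50)\&(Q[...,0]>90)\&(Q[...,0]<125)); rect('bar',v\&(Q[...,2]>11)\&(Q[...,2]<15)\&(Q[...,0]>28)\&(Q[...,0]<100)\&(abs(Q[...,1])<35))/" k.py; python3 k.py; python3 j.py
```

```text
wrist clamp_knob 0.96 [ 0.6225 -0.195   0.0619] [316.  47.]
wrist clamp_pivot 0.85 [ 0.579  -0.2116  0.0366] [322. 129.]
knobtop [108.6  -0. ] [13.3 13.5] 35.1 [45.1 46.7 48.1]
bar [67.1  0.1] [65.7 17.4] 1.0 [11.8 13.1 14.7]
fins [-1.8 18.4] [ 2.  53.9] 90.0 [41.9 44.  45. ]
flange [35.4 -1.7] [14.8 56.1] 0.0 [4.9 5.9 7. ]
t 22.45 TCP jig mm [-10.9  -0.7 132.5] yaw 0.18 tilt 0.2 ydir [ 0.003 -1.     0.   ] F jig [0.6 0.1 0.2] 0.4143114456771164 0.0
low end [-55.2  -0.9 119.4] free end [ 34.8  -0.6 119.7]
```

View pics/w8.png

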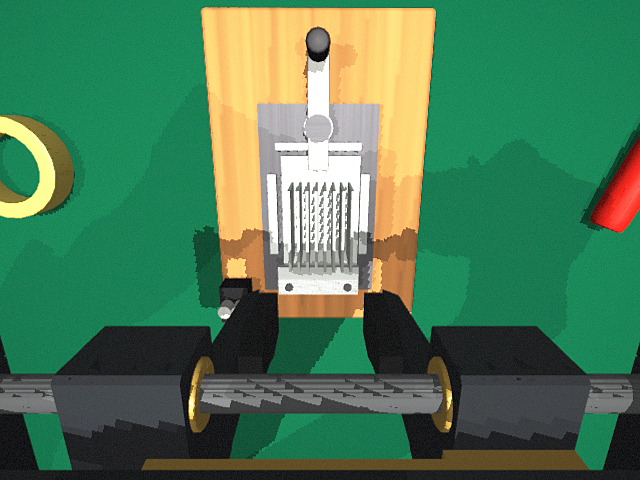

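The wrist view shows the knob at (317,43), straight out along +x (jig (108.6, 0)). The tongue at (318,160) lies over the flange, and the plate is level under the lip with its top at 5.9 mm. The gripper is clear, so I'm handing in.

```bash
python3 -c "
from cell import r
print(r.sign_off())"
```

```text
the job is handed in; nothing more can be done
None
```

The heat sink lies flat in the jig with one end under the lip and the other behind the stop ridge, the clamp is closed against its stop with the tongue over the free end, and the job was handed in at about 22.5 s with the gripper clear.

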